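# Balance-test centrifuge rotors on a knife edge

## Robot

A 6-joint arm with a two-finger parallel gripper is mounted at the origin on the work surface. World frame = base frame: x ahead of the robot, y to its left, z up, the work surface at z = 0. Lengths are in m, angles in rad, forces in N, time in s.
With the tool pointing down it reaches from about 0.275 to 0.775 m from the base axis. Payload 14.6 kg.
Tool frame: the origin (TCP) lies between the finger pads; the fingertips stand 22 mm ahead of it and the grasp point (between the pads) lies 3 mm ahead of it; z points along the fingers, x is the direction in which the jaws open and shut, and the axes are right-handed (so a half turn about z gives the same grasp; the last joint's range is limited). The gripper opens to 85 mm and grips with 20 to 120 N. Pads are 22 mm wide; open, the fingers measure 114 mm over their backs; the gripper's body (76 mm by 85 mm) begins 54 mm behind the grasp point. The pads swing forward as they close: fully open they stand 13 mm farther back than shut.
Start: joints at [-1.411, 0.263, -0.048, 1.259, 0, 1.415], TCP at [0.163, -0.499, 0.253] pointing down, gripper open.
Joint ranges: [-2.65, 2.65], [-0.89, 1.7], [-1.18, 1.37], [-2.13, 2.11], [-1.35, 1.29], [-3.14, 3.14]. Speed limits (rad/s): [1.89, 1.89, 2.57, 2.79, 3.14, 3.14].

## Interface

Orientations are given as a 3x3 rotation matrix whose columns are the frame's x, y, z axes.
In Python, from rig import readout, imaging, job, silhouettes, spot_point gives the robot as it stands.
- The arm moves only by the shell command python3 -m handwheel 'ROWS' [FORCE]. ROWS is JSON, a list of rows, each a list of 7 numbers: the shift along the tool's x, y, z in mm, then the turn, a rotation vector about the tool's x, y, z in rad, then the finger opening in mm, from 0 to 85.4. In form: [[tx, ty, tz, rx, ry, rz, hand], ...]. A call has 1 to 12 rows; each row shifts and turns the commanded pose from where the row before left it, along the tool's axes as they then stand; what a row does not reach is not made up. A row lasts 1/8 s, in which the tool goes at most 62.5 mm and 10.7 degrees, less where a joint would pass 70% of its speed; a pose out of reach is approached as far as the arm can. A call is refused whole if a number of a shift passes 62.5 or a number of a turn 0.188, either way. A call with a gripper value outside its range is refused whole. The fingers move at their own pace and stop on an object; FORCE is the grip in N (left out, the last holds). Time passes only in rows, so rows that do not move let the fingers close. It gives the time, the measured TCP pose, the force and the opening at its end, in the units of the state.
- readout.state(): the state, without advancing time (a new reading comes with each control period).
- imaging.get_image(name): name is "side" or "top"; returns the picture (384x512x3 uint8, blue, green, red); there is no depth.
- imaging.get_calibration(name): a dict with "mtx" (3x3 intrinsics, pixels), "rvec" (rotation vector, rad) and "tvec" (3), from world to camera coordinates, as OpenCV has them. Camera axes: x right, y down, z forward; pixel columns grow to the right and rows downward; lengths in m; the calibration is good to about 2 mm. A picture is of the moment at which its call begins. get_calibration takes no time and is no camera call.
- job.sign_off(): hands the job in, once; it reports no verdict.
Trained networks look in the newest picture that a camera, given by its name, has taken for a name from the list of things; names that differ only in an ending like _2 or _b are one class to them, and where a whole thing is asked for, a point or a joint stands for the part that bears it (a point fixed in the world has none). Each returns a list of dicts, best first, with "score" (0 to 1); they miss things now and then, are a little off and sometimes report something else, mostly with a low value. They report only what shows in the picture. A call takes as long as a camera call.
- silhouettes(name, camera): "pixels" (384x512 bool, what is visible of it) and "point" ([row, column] in pixels, amid what is visible of it).
- spot_point(name, camera): "point" ([row, column] in pixels: a listed point, or the origin of a listed thing).
The state is a dict: "clock": time; "joints": joint angles; "joint_velocities": joint speeds; "joint_torque": joint torques, N m; "tool_pos": TCP position; "orientation": TCP orientation; "ft_force": force on the tool from outside, world axes, zero at the start; "moment": the same for the moment, N m; "gripper_width": opening from 0.0 (shut) to 1.0 (fully open).
Only numpy, scipy, OpenCV 4.12 (cv2) and the standard library are available. Lean on these libraries where they do the work, as an engineer would, in place of code of your own. Each camera call takes 0.05 s, during which the arm holds its last target.

## Task

One of the two matching two-place centrifuge rotors is heavy at one end. Try one in the saddle of the knife-edge balance, its bar lying along the beam, and let go to see whether the beam stays level or dips, before you reject either; then stand the unbalanced rotor upright in the steel reject tray and leave the sound one seated in the saddle, balancing by itself. Set the rotors down gently and leave the four-place rotor and the bottle where they are.

Things in the scene. Friction and masses are not known exactly. Their poses are not given: they have to be found in the camera images.
- rotor_p_mid (a point): Bare metal two-place rotor, 250 g: bar along its y, 152 mm long, 32 wide, 55 high. Middle: foot 28 (x) x 40 (y) mm, 14 high; above it, from 28 to 55 mm over the underside, a hub 28 (x) x 36 (y) mm to grip across x. Tube cups 32 mm across, 38 high, 60 mm either side, bottoms level with the foot. Stands upright, z up. Point: mid axis, 27.5 mm above the underside. Ends alike.
- rotor_q_mid (a point): The other rotor of the pair: same looks, sizes, point and axes as rotor_p. One of the two (which, is not told) is secretly heavy at one end: its centre of mass lies about 12 mm from the middle along the bar; the other is sound.
- saddle (a point): Middle of the flat floor of the steel saddle on the balance beam, 77 mm above the bench. The 170 mm beam lies along y and rocks about a knife edge along x, 15 mm below. Floor 48 mm (x) by 44 mm (y); at each y end a lip slopes out at 45 degrees, 10 mm high, to guide the 40 mm foot. Seat a rotor with its bar along y, foot on the floor; the cups hang beyond the lips. z up.
- beam (a joint): Tilt of the balance beam, rad: 0 level (it returns there when empty), stops at -0.16 and +0.16. With the sound rotor seated and let go it settles within 0.07 of level in under a second; with the heavy-ended one it tips beyond 0.11, to either side.
- tray: Reject tray: open steel tray fixed to the bench, 220 mm along x, 150 mm along y, walls 4 mm thick, 32 mm high. Origin: centre of its underside; its floor is 4 mm above that. z up. A rotor fits best with its bar along the tray's x.
- rotor_four: Bystander: bare metal four-place rotor, a cross 132 mm over all, 55 mm high, standing loose on the bench. Origin at the centre of its underside. Leave it alone.
- bottle: Bystander: amber reagent bottle with black cap, 64 mm across and 150 mm high, loose on the bench. Origin at the centre of its underside. Leave it alone.

How it is judged:
By the outcome, as a careful person would: the job done as asked, in the order asked, and still so for the second after the job is handed in, with the robot touching nothing.
It also fails if it takes over 72 s, if anything falls off the work surface, if the arm or the gripper's body presses on something with over 40 N, if the wrist force passes 120 N, or if a joint passes its speed limit or range.

## Working session

There is one attempt and no reset: what is moved stays moved. The work goes in short steps, Python scripts to look and compute and a shell command to move; the robot and the scene stay as the last step left them, time stands still between calls to the robot, and variables do not carry over. Pictures are saved under pics/ and viewed, and the job is handed in when it is done.

```bash
mkdir -p pics; ls
python3 - <<'E'
from rig import readout, imaging, job, silhouettes, spot_point
import cv2
s=readout.state();print(s)
for c in("side","top"):
    im=imaging.get_image(c);cv2.imwrite(f"pics/{c}0.png",im)
    k=imaging.get_calibration(c);print(c,k)
    for n in("rotor_p_mid","rotor_q_mid","saddle","tray","rotor_four","bottle"):
        print(n,[(round(d['score'],2),d['point']) for d in spot_point(n,c)][:4])
E
```

```text
pics
{'clock': 0.0, 'joints': array([-1.41132156e+00,  2.63532570e-01, -4.89208295e-02,  1.25940079e+00,
        1.51079893e-05,  1.41548375e+00]), 'joint_velocities': array([-0.00150565, -0.00139027,  0.00028513, -0.00104066,  0.00040161,
        0.0019977 ]), 'joint_torque': array([-5.20746908e-03, -6.37611437e+01,  3.84565723e+01,  1.36589861e-02,
       -4.25687285e-04,  6.47878210e-06]), 'tool_pos': array([ 0.16250097, -0.49896193,  0.252826  ]), 'orientation': array([[ 3.09614183e-01, -9.50862258e-01, -1.53071208e-04],
       [-9.50861699e-01, -3.09614169e-01,  1.04683380e-03],
       [-1.04278777e-03, -1.78565044e-04, -9.99999440e-01]]), 'ft_force': array([ 0.63340366, -0.70221262, -0.96327904]), 'moment': array([ 0.02187291, -0.03569653,  0.06088972]), 'gripper_width': 1.0002721481123333}
side {'mtx': array([[403.18924087,   0.        , 258.24913412],
       [  0.        , 403.18924087, 189.4528658 ],
       [  0.        ,   0.        ,   1.        ]]), 'rvec': array([ 0.35406375, -2.6318077 ,  1.38680564]), 'tvec': array([0.55822724, 0.14143858, 1.09475507])}
rotor_p_mid [(0.88, [164.7, 314.7])]
rotor_q_mid []
saddle [(0.98, [200.7, 264.0])]
tray [(0.7, [304.3, 243.8])]
rotor_four [(0.88, [192.7, 219.2])]
bottle [(0.78, [230.5, 196.6]), (0.42, [302.0, 245.7])]
top {'mtx': array([[449.84380098,   0.        , 257.20311627],
       [  0.        , 449.84380098, 195.55224638],
       [  0.        ,   0.        ,   1.        ]]), 'rvec': array([ 2.15839978, -2.14027493,  0.15535703]), 'tvec': array([0.01567628, 0.58653666, 1.25846733])}
rotor_p_mid [(0.64, [240.0, 355.8])]
rotor_q_mid [(0.65, [185.4, 346.9])]
saddle []
tray [(0.89, [218.5, 141.1])]
rotor_four [(0.87, [148.1, 281.9])]
bottle [(0.73, [151.6, 217.9])]
```

View pics/top0.png

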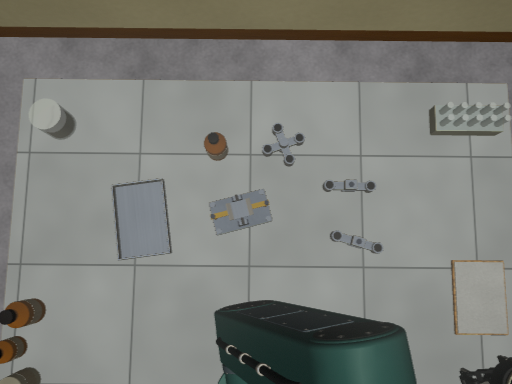

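View pics/side0.png

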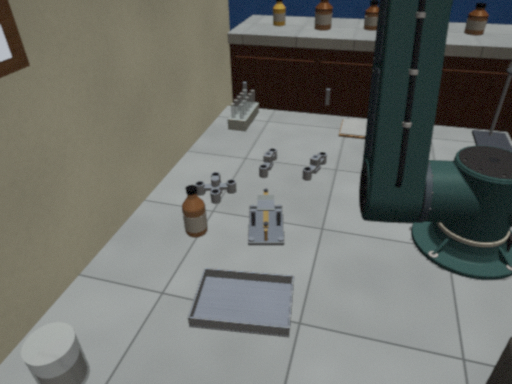

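```bash
cat > h.py <<'E'
import numpy as np,cv2
from rig import readout, imaging, silhouettes, spot_point
def cal(c):
    k=imaging.get_calibration(c);R,_=cv2.Rodrigues(k['rvec']);return k['mtx'],R,np.ravel(k['tvec'])
def plane(c,rc,z):
    K,R,t=cal(c);d=R.T@np.linalg.solve(K,[rc[1],rc[0],1.]);o=-R.T@t
    return (o+d*(z-o[2])/d[2])
def proj(c,P):
    k=imaging.get_calibration(c);p,_=cv2.projectPoints(np.float64(P).reshape(-1,1,3),k['rvec'],k['tvec'],k['mtx'],None)
    return p.reshape(-1,2)[:,::-1]
def tri(a,b): # a: top rc, b: side rc
    Ps=[]
    for c in('top','side'):
        K,R,t=cal(c);Ps.append(K@np.c_[R,t])
    X=cv2.triangulatePoints(Ps[0],Ps[1],np.float64(a[::-1]).reshape(2,1),np.float64(b[::-1]).reshape(2,1));return X[:3,0]/X[3,0]
E
python3 - <<'E'
from h import *
def rn(x):return np.round(x,4)
print('B',rn(plane('top',(240,355.8),.0275)),'A',rn(plane('top',(185.4,346.9),.0275)))
print('saddle',rn(plane('side',(200.7,264),.077)))
print('tray',rn(plane('top',(218.5,141.1),0)),rn(plane('side',(304.3,243.8),0)))
print('four',rn(plane('top',(148.1,281.9),0)),rn(plane('side',(192.7,219.2),0)))
print('bottle',rn(plane('top',(151.6,217.9),0)),rn(plane('side',(230.5,196.6),0)))
from rig import imaging
im=cv2.imread('pics/top0.png')
a=cv2.resize(im[165:265,195:295],None,fx=4,fy=4,interpolation=cv2.INTER_CUBIC)
b=cv2.resize(im[165:265,305:405],None,fx=4,fy=4,interpolation=cv2.INTER_CUBIC)
cv2.imwrite('pics/z1.png',np.hstack([a,b]))
for n in('rotor_p_mid','saddle','beam','tray'):
  for d in silhouettes(n,'top')[:3]:
    p=d['pixels'];ys,xs=np.nonzero(p);print(n,d['score'],d['point'],p.sum(),cv2.minAreaRect(np.c_[xs,ys].astype(np.float32)))
E
```

```text
B [ 0.4614 -0.2647  0.0275] A [ 0.6207 -0.2422  0.0275]
saddle [0.5465 0.055  0.077 ]
tray [0.5207 0.3635 0.    ] [0.5132 0.3584 0.    ]
four [ 0.7381 -0.0531  0.    ] [ 0.7278 -0.054   0.    ]
bottle [0.7255 0.1405 0.    ] [0.7239 0.1409 0.    ]
rotor_p_mid 0.85 [240.2, 355.4] 530 ((355.75030517578125, 241.067138671875), (55.33573532104492, 12.179044723510742), 15.018359184265137)
saddle 0.87 [206.7, 241.1] 647 ((239.62693786621094, 208.5164031982422), (55.123653411865234, 25.882200241088867), 7.352379322052002)
beam 0.59 [211.9, 242.2] 565 ((240.39825439453125, 210.52658081054688), (54.07994842529297, 22.549942016601562), 3.814074993133545)
tray 0.79 [220.6, 140.1] 4089 ((140.58941650390625, 218.69764709472656), (77.17436218261719, 54.94814682006836), 84.0938491821289)
```

View pics/z1.png

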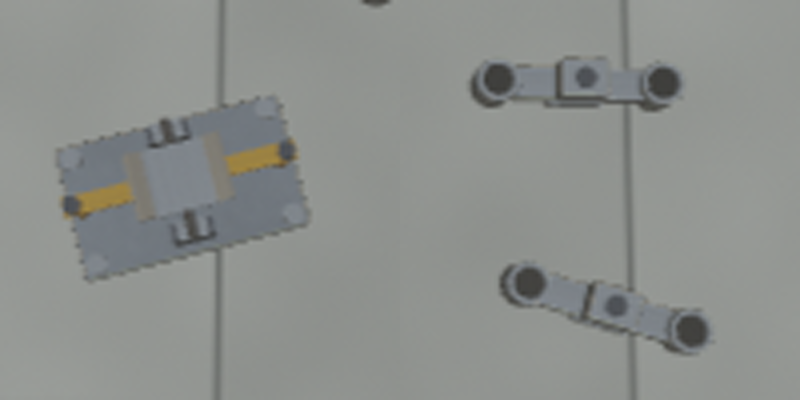

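Run:
```python
from h import *
def seg(n,a,b,z):
    A=plane('top',a,z);B=plane('top',b,z);d=A-B
    print(n,'mid',np.round((A+B)/2,4),'len',round(np.hypot(*d[:2]),4),'ang',round(np.degrees(np.arctan2(d[1],d[0])),2))
seg('A',(184.75,329.25),(185.5,370.75),.038)
seg('B',(236,337.25),(247.5,378),.038)
print('hubs A,B',plane('top',(184.25,351.5),.055),plane('top',(241.5,359.25),.055))
seg('beam',(216.5,212.5),(202.5,266.75),.07)
print(plane('top',(209,239.75),.077))
# base corners z~0.01
q=[(150,57),(97,275),(217,308),(281,90)]
q=[plane('top',(165+r/4,195+c/4),.006)[:2] for r,c in q]
print('base',np.round(q,4),np.mean(q,0))
for i,j in((0,1),(3,2),):
    d=q[i]-q[j];print(np.hypot(*d),np.degrees(np.arctan2(d[1],d[0])))
im=cv2.imread('pics/side0.png')
a=cv2.resize(im[180:250,235:300],None,fx=6,fy=6,interpolation=cv2.INTER_CUBIC)
b=cv2.resize(im[140:190,250:335],None,fx=4.6,fy=4.6,interpolation=cv2.INTER_CUBIC)
cv2.imwrite('pics/z2a.png',a);cv2.imwrite('pics/z2b.png',b)
t=cv2.resize(im[260:345,180:305],None,fx=5,fy=5,interpolation=cv2.INTER_CUBIC);cv2.imwrite('pics/z2c.png',t)
im=cv2.imread('pics/top0.png')
t=cv2.resize(im[170:270,100:185],None,fx=5,fy=5,interpolation=cv2.INTER_CUBIC);cv2.imwrite('pics/z2d.png',t)
```

```text
A mid [ 0.6199 -0.2491  0.038 ] len 0.1208 ang 89.45
B mid [ 0.456  -0.2674  0.038 ] len 0.1201 ang 74.66
hubs A,B [ 0.61960128 -0.24989045  0.055     ] [ 0.45604935 -0.26826617  0.055     ]
beam mid [0.5423 0.0696 0.07  ] len 0.1575 ang 105.06
[0.54290298 0.06922222 0.077     ]
base [[ 0.5694  0.1624]
 [ 0.6106  0.0012]
 [ 0.5213 -0.0237]
 [ 0.4729  0.136 ]] [0.54352873 0.06898665]
0.16635537765398567 104.31458766479598
0.1668080158706486 106.86317891026385
```

View pics/z2a.png

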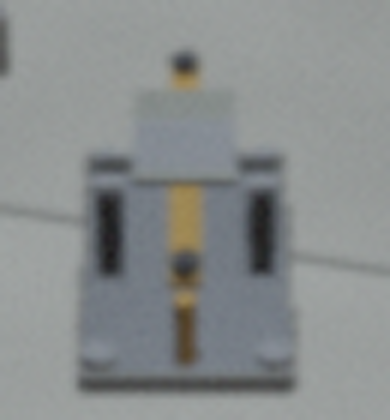

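View pics/z2b.png

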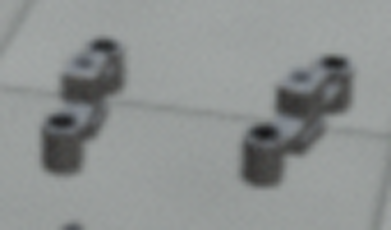

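View pics/z2d.png

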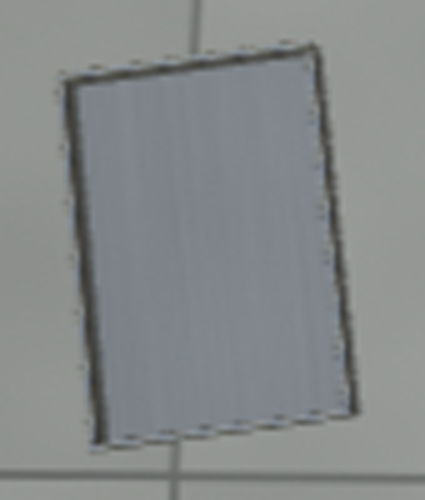

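Run:
```python
from h import *
print('dots',tri((216.5,212.5),(223.7,265.7)),tri((202.5,266.75),(190.5,265.8)))
print('hubA side',tri((184.25,351.5),(140+62/4.6,250+84/4.6)),'B',tri((241.5,359.25),(140+76/4.6,250+300/4.6)))
print('saddle proj side',proj('side',[[.5427,.0693,.077]]))
a=np.radians(15);ux=np.array([np.cos(a),np.sin(a),0]);uy=np.array([-np.sin(a),np.cos(a),0]);S=np.array([.5427,.0693,.077])
P=[S+i*.024*ux+j*.022*uy for i,j in((1,1),(1,-1),(-1,-1),(-1,1))]+[S+i*.024*ux+j*.032*uy+[0,0,.01] for i,j in((1,1),(1,-1),(-1,-1),(-1,1))]
print('side zoom',np.round((proj('side',P)-[180,235])*6)[:, ::-1].tolist())
print('top zoom',np.round((proj('top',P)-[165,195])*4)[:, ::-1].tolist())
q=[(80,67),(45,317),(412,357),(445,98)]
q=np.array([plane('top',(170+r/5,100+c/5),.032)[:2] for r,c in q]);print(np.round(q,4),q.mean(0))
for i,j in((0,1),(3,2),(0,3),(1,2)):
    d=q[i]-q[j];print(np.hypot(*d),np.degrees(np.arctan2(d[1],d[0])))
```

```text
dots [0.51987607 0.14521991 0.07059176] [ 0.56071777 -0.00682374  0.06883725]
hubA side [ 0.61739925 -0.25042941  0.05421533] B [ 0.45453506 -0.26860413  0.05413527]
saddle proj side [[203.80829328 263.96445476]]
side zoom [[121.0, 172.0], [123.0, 116.0], [225.0, 115.0], [226.0, 171.0], [120.0, 167.0], [123.0, 86.0], [225.0, 85.0], [226.0, 167.0]]
top zoom [[140.0, 151.0], [201.0, 136.0], [218.0, 202.0], [157.0, 217.0], [125.0, 153.0], [214.0, 130.0], [232.0, 197.0], [142.0, 220.0]]
[[0.6122 0.4403]
 [0.6343 0.2953]
 [0.4215 0.2645]
 [0.4016 0.4114]] [0.51740898 0.35286303]
0.14661474228080362 98.63405461213446
0.14826521996759637 97.7064986897668
0.212584465839496 7.8065384272972205
0.21496725829382016 8.250464382154737
```

View pics/z2c.png

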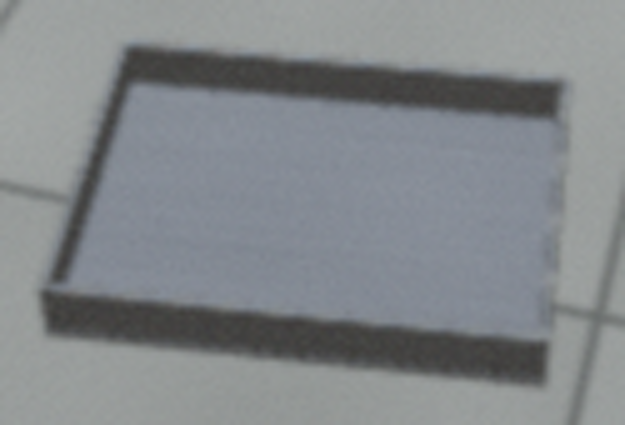

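```bash
cat >> h.py <<'E'
def go(x,y,z,th):
    "turn needed (rz, tool) and shift in tool frame AFTER turning; th deg of tool x in world"
    s=readout.state();R=s['orientation'];p=s['tool_pos']
    a=np.radians(th);Rt=np.array([[np.cos(a),np.sin(a),0],[np.sin(a),-np.cos(a),0],[0,0,-1.]])
    from scipy.spatial.transform import Rotation as Ro
    print('clk',round(s['clock'],2),'p',np.round(p,4),'th',round(np.degrees(np.arctan2(R[1,0],R[0,0])),2),'F',np.round(s['ft_force'],2),'w',round(s['gripper_width'],3))
    print('turn',np.round(Ro.from_matrix(R.T@Rt).as_rotvec(),3),'shift mm',np.round(1000*Rt.T@(np.array([x,y,z])-p),1))
E
python3 -m handwheel '[[0,0,0,0,0,-0.165,85],[0,0,0,0,0,-0.165,85],[0,0,0,0,0,-0.165,85],[0,0,0,0,0,-0.165,85],[0,0,0,0,0,-0.165,85],[0,0,0,0,0,-0.165,85]]' 40
python3 -c "
from h import *
go(.456,-.2677,.15,-15.3)"
```

```text
clock: 1.65
tool_pos: [0.1625, -0.4992, 0.2533]
orientation: [[0.966, -0.258, -0.0], [-0.258, -0.966, 0.0], [-0.0, -0.0, -1.0]]
ft_force: [0.4, 0.0, -0.1]
gripper_width: 0.991
clk 1.65 p [ 0.1625 -0.4992  0.2533] th -14.93 F [ 0.39  0.01 -0.11] w 0.991
turn [-0.     0.     0.006] shift mm [ 222.  -300.7  103.3]
```

```bash
python3 -m handwheel '[[32,-43,14,0,0,0.006,85],[32,-43,14,0,0,0,85],[32,-43,15,0,0,0,85],[32,-43,15,0,0,0,85],[32,-43,15,0,0,0,85],[32,-43,15,0,0,0,85],[30,-43,15,0,0,0,85],[0,0,0,0,0,0,85]]'
python3 -c "
from h import *
go(.456,-.2677,.046,-15.3)
for c in('top','side'):cv2.imwrite('pics/%s1.png'%c,imaging.get_image(c))
a=cv2.imread('pics/top1.png')[160:290,280:440];b=cv2.imread('pics/side1.png')[90:220,240:400]
cv2.imwrite('pics/c1.png',cv2.resize(np.hstack([a,b]),None,fx=2.5,fy=2.5,interpolation=cv2.INTER_CUBIC))"
```

```text
clock: 2.65
tool_pos: [0.4586, -0.2662, 0.1492]
orientation: [[0.964, -0.265, -0.001], [-0.265, -0.964, 0.001], [-0.001, -0.001, -1.0]]
ft_force: [0.1, -0.1, 0.8]
gripper_width: 0.996
clk 2.65 p [ 0.4586 -0.2662  0.1492] th -15.35 F [ 0.1  -0.09  0.8 ] w 0.996
turn [-0.001  0.001 -0.001] shift mm [ -2.1   2.1 103.2]
```

View pics/c1.png

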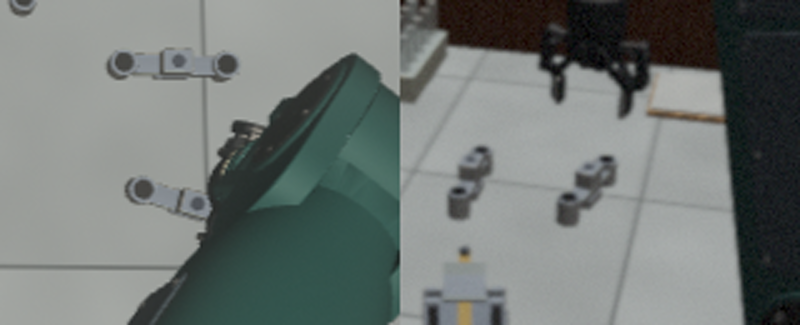

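```bash
python3 -m handwheel '[[-1,1,30,0,0,0,85],[-1,1,25,0,0,0,85],[0,0,20,0,0,0,85],[0,0,0,0,0,0,85]]'
python3 -c "
from h import *
go(.456,-.2677,.046,-15.3)
for c in('side',):cv2.imwrite('pics/%s2.png'%c,imaging.get_image(c))
b=cv2.imread('pics/side2.png')[110:210,250:380]
cv2.imwrite('pics/c2.png',cv2.resize(b,None,fx=5,fy=5,interpolation=cv2.INTER_CUBIC))"
```

```text
clock: 3.25
tool_pos: [0.4534, -0.2706, 0.0748]
orientation: [[0.963, -0.27, -0.001], [-0.27, -0.963, 0.001], [-0.002, -0.001, -1.0]]
ft_force: [0.8, 0.1, 0.9]
gripper_width: 0.999
clk 3.25 p [ 0.4534 -0.2706  0.0748] th -15.68 F [0.81 0.08 0.92] w 0.999
turn [-0.001  0.002 -0.007] shift mm [ 1.8 -3.5 28.8]
```

View pics/c2.png

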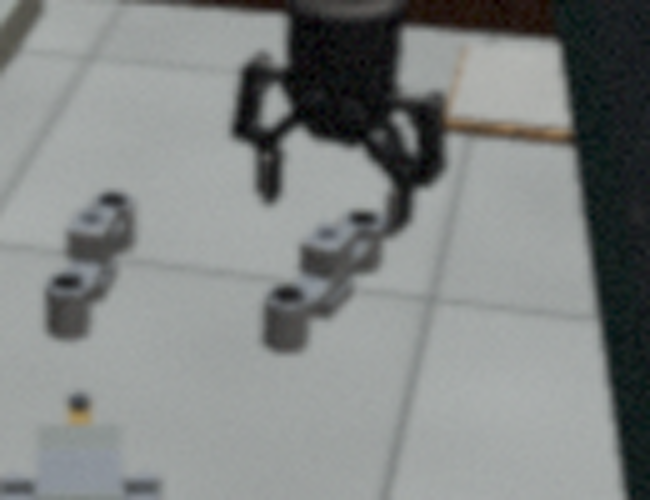

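```bash
python3 -m handwheel '[[2,-3,10,0,0,-0.006,85],[0,0,10,0,0,0,85],[0,0,9,0,0,0,85],[0,0,0,0,0,0,85],[0,0,0,0,0,0,85]]'
python3 -c "
from h import *
go(.456,-.2677,.046,-15.3)"
```

```text
clock: 3.92
tool_pos: [0.4574, -0.2678, 0.0464]
orientation: [[0.965, -0.263, 0.0], [-0.263, -0.965, -0.0], [0.0, 0.0, -1.0]]
ft_force: [0.1, -0.2, 0.5]
gripper_width: 0.994
clk 3.92 p [ 0.4574 -0.2678  0.0464] th -15.24 F [ 0.11 -0.19  0.48] w 0.994
turn [ 0.    -0.     0.001] shift mm [-1.3  0.3  0.4]
```

```bash
python3 -m handwheel '[[0,0,0,0,0,0,45],[0,0,0,0,0,0,36],[0,0,0,0,0,0,20],[0,0,0,0,0,0,20],[0,0,0,0,0,0,20],[0,0,0,0,0,0,20]]' 40
python3 -c "
from h import *
go(.456,-.2677,.046,-15.3)"
```

```text
clock: 4.68
tool_pos: [0.4572, -0.2677, 0.0463]
orientation: [[0.965, -0.263, -0.0], [-0.263, -0.965, 0.0], [-0.0, 0.0, -1.0]]
ft_force: [-2.3, 1.0, 4.2]
gripper_width: 0.331
clk 4.67 p [ 0.4572 -0.2677  0.0463] th -15.24 F [-2.25  1.02  4.25] w 0.331
turn [0.    0.    0.001] shift mm [-1.2  0.4  0.3]
```

```bash
python3 -m handwheel '[[0,0,-5,0,0,0,20],[0,0,-20,0,0,0,20],[0,0,-30,0,0,0,20],[0,0,-30,0,0,0,20],[0,0,-25,0,0,0,20],[0,0,0,0,0,-0.13,20],[0,0,0,0,0,-0.13,20],[0,0,0,0,0,-0.13,20],[0,0,0,0,0,-0.138,20],[0,0,0,0,0,0,20],[0,0,0,0,0,0,20]]'
python3 -c "
from h import *
go(.542,.0693,.155,15)"
```

```text
clock: 6.05
tool_pos: [0.4573, -0.2677, 0.1563]
orientation: [[0.967, 0.256, -0.0], [0.256, -0.967, 0.0], [0.0, -0.0, -1.0]]
ft_force: [-0.2, 0.5, -1.7]
gripper_width: 0.325
clk 6.05 p [ 0.4573 -0.2677  0.1563] th 14.84 F [-0.24  0.5  -1.75] w 0.325
turn [-0.    -0.    -0.003] shift mm [ 169.  -303.6    1.3]
```

```bash
python3 -m handwheel '[[12,-23,0,0,0,-0.003,20],[24,-43,0,0,0,0,20],[24,-43,0,0,0,0,20],[24,-43,0,0,0,0,20],[24,-43,0,0,0,0,20],[24,-43,0,0,0,0,20],[24,-43,0,0,0,0,20],[13,-23,0,0,0,0,20],[0,0,0,0,0,0,20],[0,0,0,0,0,0,20],[0,0,0,0,0,0,20]]'
python3 -c "
from h import *
go(.542,.0693,.155,15)
for c in('top','side'):cv2.imwrite('pics/%s3.png'%c,imaging.get_image(c))
a=cv2.imread('pics/top3.png')[140:270,170:330];b=cv2.imread('pics/side3.png')[110:240,200:360]
cv2.imwrite('pics/c3.png',cv2.resize(np.hstack([a,b]),None,fx=2.5,fy=2.5,interpolation=cv2.INTER_CUBIC))"
```

```text
clock: 7.42
tool_pos: [0.5408, 0.0691, 0.1563]
orientation: [[0.966, 0.26, -0.0], [0.26, -0.966, -0.0], [-0.0, 0.0, -1.0]]
ft_force: [0.9, -0.3, -1.6]
gripper_width: 0.323
clk 7.42 p [0.5408 0.0691 0.1563] th 15.09 F [ 0.92 -0.26 -1.59] w 0.323
turn [0.    0.    0.002] shift mm [1.3 0.2 1.3]
```

View pics/c3.png

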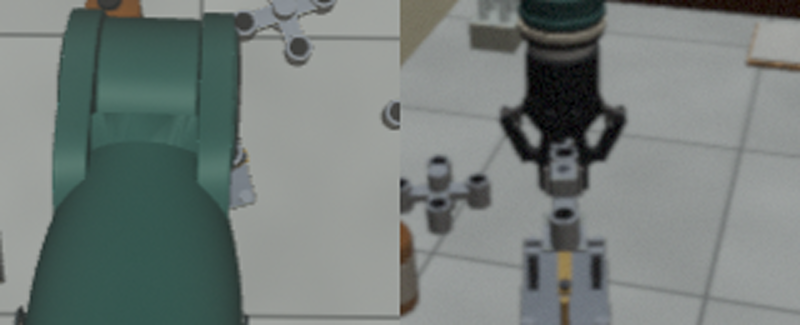

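```bash
python3 -m handwheel '[[0.5,0,10,0,0,0,20],[0,0,10,0,0,0,20],[0,0,6,0,0,0,20],[0,0,3,0,0,0,20],[0,0,0,0,0,0,20],[0,0,0,0,0,0,20]]'
python3 -c "
from h import *
go(.542,.0693,.1235,15)
for c in('side',):cv2.imwrite('pics/%s4.png'%c,imaging.get_image(c))
b=cv2.imread('pics/side4.png')[150:250,220:320]
cv2.imwrite('pics/c4.png',cv2.resize(b,None,fx=6,fy=6,interpolation=cv2.INTER_CUBIC))"
```

```text
clock: 8.28
tool_pos: [0.5415, 0.0701, 0.1275]
orientation: [[0.965, 0.262, 0.0], [0.262, -0.965, -0.0], [0.0, 0.0, -1.0]]
ft_force: [0.9, -0.3, -2.2]
gripper_width: 0.324
clk 8.28 p [0.5415 0.0701 0.1275] th 15.19 F [ 0.9  -0.3  -2.22] w 0.324
turn [ 0.    -0.     0.003] shift mm [0.3 0.9 4. ]
```

View pics/c4.png

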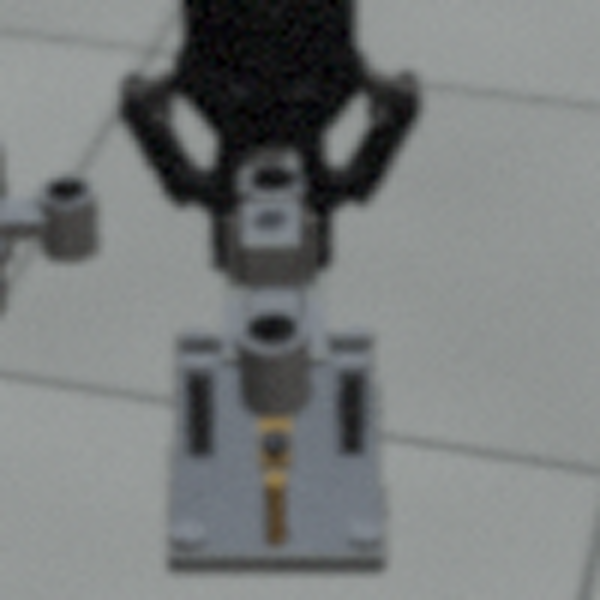

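Side view shows the rotor centred across the beam (near cup at zoom 275,380, beam end at 275,440). Lowering the last few mm.

```bash
python3 -m handwheel '[[0,0.5,1,0,0,0,20],[0,0,1,0,0,0,20],[0,0,1,0,0,0,20],[0,0,0,0,0,0,20]]'
python3 -m handwheel '[[0,0,0.5,0,0,0,20],[0,0,0.5,0,0,0,20],[0,0,0,0,0,0,20]]'
```

```text
clock: 8.82
tool_pos: [0.5414, 0.0696, 0.1242]
orientation: [[0.965, 0.262, -0.0], [0.262, -0.965, 0.0], [-0.0, -0.0, -1.0]]
ft_force: [0.3, 1.0, -2.2]
gripper_width: 0.328
clock: 9.2
tool_pos: [0.5415, 0.0696, 0.1233]
orientation: [[0.965, 0.262, 0.0], [0.262, -0.965, -0.0], [0.0, 0.0, -1.0]]
ft_force: [0.8, -0.1, 0.2]
gripper_width: 0.321
```

```bash
python3 -m handwheel '[[0,0,0,0,0,0,34],[0,0,0,0,0,0,45],[0,0,0,0,0,0,85],[0,0,0,0,0,0,85],[0,0,0,0,0,0,85],[0,0,0,0,0,0,85],[0,0,0,0,0,0,85],[0,0,0,0,0,0,85],[0,0,0,0,0,0,85]]'
python3 -c "
from h import *
go(.5415,.0696,.1235,15)
for c in('side',):cv2.imwrite('pics/%s5.png'%c,imaging.get_image(c))
b=cv2.imread('pics/side5.png')[150:250,220:320]
cv2.imwrite('pics/c5.png',cv2.resize(b,None,fx=6,fy=6,interpolation=cv2.INTER_CUBIC))"
```

```text
clock: 10.32
tool_pos: [0.5415, 0.0696, 0.1233]
orientation: [[0.965, 0.262, 0.0], [0.262, -0.965, 0.0], [0.0, -0.0, -1.0]]
ft_force: [-0.3, 0.6, -0.3]
gripper_width: 0.996
clk 10.32 p [0.5415 0.0696 0.1233] th 15.19 F [-0.31  0.57 -0.32] w 0.996
turn [-0.    -0.     0.003] shift mm [ 0.  -0.  -0.2]
```

View pics/c5.png

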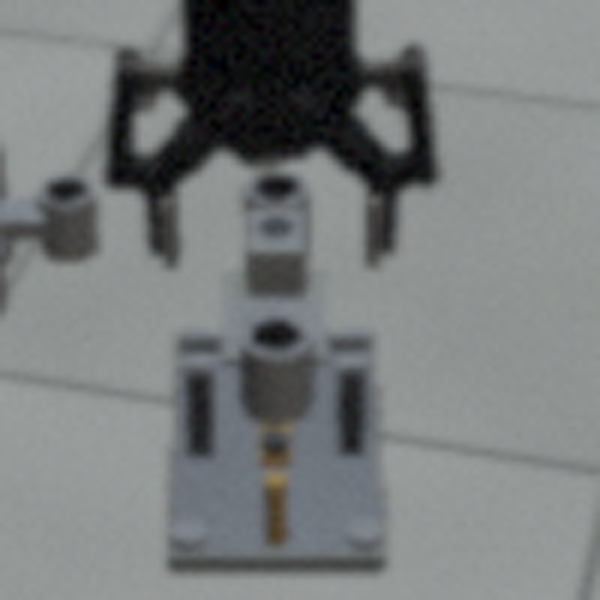

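```bash
python3 -m handwheel '[[0,0,-10,0,0,0,85],[0,0,-30,0,0,0,85],[0,0,-40,0,0,0,85],[0,0,-20,0,0,0,85],[0,0,0,0,0,0,85]]'
python3 -c "
from h import *
for c in('side',):cv2.imwrite('pics/%s6.png'%c,imaging.get_image(c))
go(.6196,-.2495,.155,-0.5)
b=cv2.imread('pics/side6.png')[170:250,230:300]
a=cv2.imread('pics/side0.png')[170:250,230:300]
cv2.imwrite('pics/c6.png',cv2.resize(np.hstack([a,b]),None,fx=5.5,fy=5.5,interpolation=cv2.INTER_CUBIC))
# predicted near-dot rows for tilts
u=np.array([-np.sin(np.radians(15)),np.cos(np.radians(15)),0]);C=np.array([.5405,.0692,.062])
for t in(-.16,-.11,-.05,0,.05,.11,.16):
  print(t,[np.round(proj('side',[C+s*.0787*(u*np.cos(t)+np.array([0,0,s*0+1])*np.sin(t))*1+.008*(np.array([0,0,1])*np.cos(t)-u*np.sin(t))])[0],1) for s in(1,-1)])
"
```

```text
clock: 11.0
tool_pos: [0.5422, 0.0696, 0.225]
orientation: [[0.965, 0.262, 0.003], [0.262, -0.965, -0.0], [0.003, 0.001, -1.0]]
ft_force: [-0.1, -1.1, -0.5]
gripper_width: 0.995
clk 11.05 p [0.5417 0.0696 0.2237] th 15.18 F [-0.03 -1.24  0.35] w 0.998
turn [ 0.    -0.001  0.274] shift mm [ 80.7 318.4  68.7]
-0.16 [array([227.5, 264.7]), array([187. , 264.8])]
-0.11 [array([226.4, 264.7]), array([187.9, 264.8])]
-0.05 [array([225. , 264.7]), array([189. , 264.8])]
0 [array([223.7, 264.7]), array([190. , 264.8])]
0.05 [array([222.5, 264.7]), array([191.1, 264.8])]
0.11 [array([220.9, 264.7]), array([192.4, 264.8])]
0.16 [array([219.5, 264.6]), array([193.5, 264.9])]
```

View pics/c6.png

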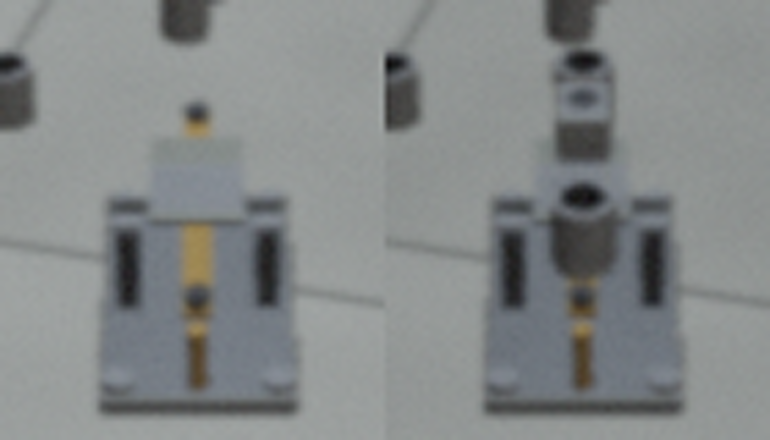

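```bash
python3 -m handwheel '[[0,0,0,0,0,0.137,85],[0,0,0,0,0,0.137,85],[6,24,5,0,0,0,85],[12,44,9,0,0,0,85],[12,46,10,0,0,0,85],[12,46,10,0,0,0,85],[12,46,10,0,0,0,85],[12,46,10,0,0,0,85],[10,44,10,0,0,0,85],[5,22,5,0,0,0,85],[0,0,0,0,0,0,85],[0,0,0,0,0,0,85]]'
python3 -c "
from h import *
go(.620,-.2493,.046,-0.5)
for c in('top','side'):cv2.imwrite('pics/%s7.png'%c,imaging.get_image(c))
a=cv2.imread('pics/top7.png')[140:270,190:420];b=cv2.imread('pics/side7.png')[90:220,230:320]
cv2.imwrite('pics/c7.png',cv2.resize(np.hstack([a,b]),None,fx=2.5,fy=2.5,interpolation=cv2.INTER_CUBIC))"
```

```text
clock: 12.55
tool_pos: [0.6194, -0.248, 0.1543]
orientation: [[1.0, -0.008, -0.0], [-0.008, -1.0, 0.0], [-0.0, -0.0, -1.0]]
ft_force: [-0.4, 0.4, -0.4]
gripper_width: 0.995
clk 12.55 p [ 0.6194 -0.248   0.1543] th -0.48 F [-0.39  0.41 -0.36] w 0.995
turn [-0.  0.  0.] shift mm [  0.6   1.3 108.3]
```

View pics/c7.png

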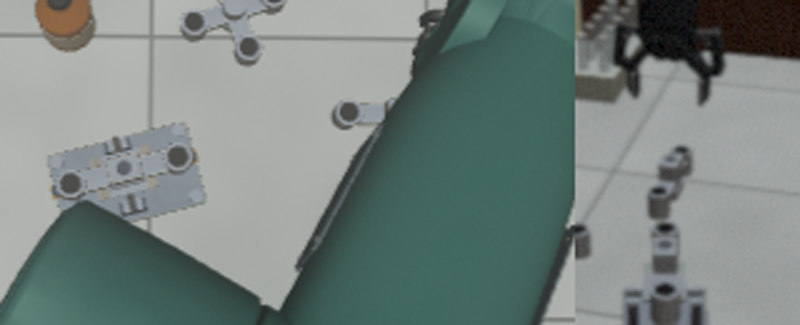

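```bash
python3 -m handwheel '[[0.5,1,20,0,0,0,85],[0,0,30,0,0,0,85],[0,0,25,0,0,0,85],[0,0,15,0,0,0,85],[0,0,10,0,0,0,85],[0,0,8,0,0,0,85],[0,0,0,0,0,0,85],[0,0,0,0,0,0,85]]'
python3 -c "
from h import *
go(.620,-.2493,.046,-0.5)"
```

```text
clock: 13.65
tool_pos: [0.6204, -0.2503, 0.0468]
orientation: [[1.0, -0.009, 0.001], [-0.009, -1.0, -0.0], [0.001, 0.0, -1.0]]
ft_force: [0.7, 0.2, -1.1]
gripper_width: 0.994
clk 13.65 p [ 0.6204 -0.2503  0.0468] th -0.51 F [ 0.72  0.19 -1.14] w 0.994
turn [ 0.    -0.001 -0.   ] shift mm [-0.4 -1.   0.8]
```

```bash
python3 -m handwheel '[[0,0,0,0,0,0,45],[0,0,0,0,0,0,36],[0,0,0,0,0,0,20],[0,0,0,0,0,0,20],[0,0,0,0,0,0,20],[0,0,0,0,0,0,20],[0,0,-5,0,0,0,20],[0,0,-15,0,0,0,20],[0,0,-30,0,0,0,20],[0,0,-30,0,0,0,20],[0,0,-30,0,0,0,20],[0,0,0,0,0,0,20]]' 60
python3 -c "
from h import *
go(.5174,.3529,.256,98)
print(readout.state()['moment'])
for c in('side',):cv2.imwrite('pics/%s8.png'%c,imaging.get_image(c))
b=cv2.imread('pics/side8.png')[80:210,220:350]
cv2.imwrite('pics/c8.png',cv2.resize(b,None,fx=4,fy=4,interpolation=cv2.INTER_CUBIC))"
```

```text
clock: 15.15
tool_pos: [0.6212, -0.2507, 0.1592]
orientation: [[1.0, -0.009, 0.004], [-0.009, -1.0, -0.002], [0.004, 0.002, -1.0]]
ft_force: [0.5, -1.2, -3.5]
gripper_width: 0.319
clk 15.15 p [ 0.6212 -0.2507  0.1592] th -0.52 F [ 0.51 -1.16 -3.51] w 0.319
turn [ 5.000e-03 -1.000e-03 -1.719e+00] shift mm [612.2 -18.8 -96.8]
[-0.0404365  -0.01765607 -0.0047753 ]
```

View pics/c8.png

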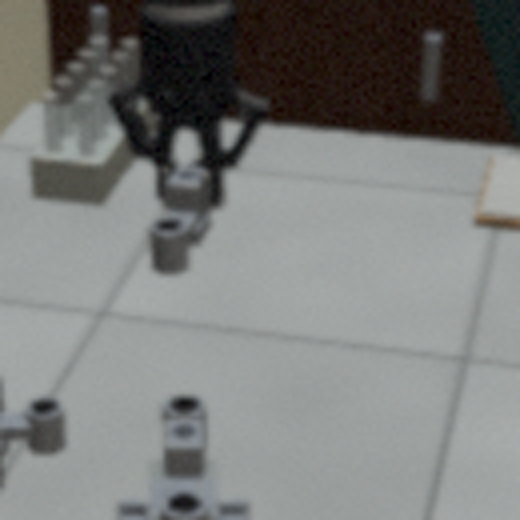

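```bash
python3 -m handwheel '[[0,0,-15,0,0,-0.08,20],[0,0,-30,0,0,-0.164,20],[0,0,-30,0,0,-0.164,20],[0,0,-20,0,0,-0.164,20],[0,0,0,0,0,-0.164,20],[0,0,0,0,0,-0.164,20],[0,0,0,0,0,-0.164,20],[0,0,0,0,0,-0.164,20],[0,0,0,0,0,-0.164,20],[0,0,0,0,0,-0.164,20],[0,0,0,0,0,-0.163,20],[0,0,0,0,0,0,20]]'
python3 -c "
from h import *
go(.5174,.3529,.256,98)"
```

```text
clock: 16.7
tool_pos: [0.6199, -0.25, 0.2501]
orientation: [[-0.138, 0.99, -0.002], [0.99, 0.138, 0.001], [0.001, -0.001, -1.0]]
ft_force: [0.2, 1.2, -1.9]
gripper_width: 0.32
clk 16.7 p [ 0.6199 -0.25    0.2501] th 97.92 F [ 0.17  1.17 -1.88] w 0.32
turn [-0.001 -0.001 -0.001] shift mm [611.3 -17.6  -5.9]
```

```bash
python3 -m handwheel '[[20,0,-2,0,0,0,20],[40,-1,-2,0,0,0,20],[50,-2,0,0,0,0,20],[50,-2,0,0,0,0,20],[50,-2,0,0,0,0,20],[50,-1,0,0,0,0,20],[50,-2,0,0,0,0,20],[50,-2,0,0,0,0,20],[50,-1,0,0,0,0,20],[50,-2,0,0,0,0,20],[50,-1,0,0,0,0,20],[40,-1,0,0,0,0,20]]'
python3 -m handwheel '[[35,-1,0,0,0,0,20],[20,0,0,0,0,0,20],[0,0,0,0,0,0,20],[0,0,0,0,0,0,20],[0,0,0,0,0,0,20]]'
python3 -c "
from h import *
go(.5174,.3529,.051,98)
for c in('top','side'):cv2.imwrite('pics/%s9.png'%c,imaging.get_image(c))
a=cv2.imread('pics/top9.png')[140:290,90:300];b=cv2.imread('pics/side9.png')[190:340,170:310]
cv2.imwrite('pics/c9.png',cv2.resize(np.hstack([a,b]),None,fx=2.2,fy=2.2,interpolation=cv2.INTER_CUBIC))"
```

```text
clock: 18.2
tool_pos: [0.5255, 0.2946, 0.2552]
orientation: [[-0.137, 0.991, -0.0], [0.991, 0.137, 0.0], [0.0, -0.0, -1.0]]
ft_force: [-0.0, -0.9, -2.8]
gripper_width: 0.316
clock: 18.82
tool_pos: [0.5186, 0.3456, 0.2554]
orientation: [[-0.137, 0.991, 0.0], [0.991, 0.137, -0.0], [-0.0, 0.0, -1.0]]
ft_force: [-0.7, 1.0, -3.2]
gripper_width: 0.321
clk 18.82 p [0.5186 0.3456 0.2554] th 97.89 F [-0.71  0.98 -3.18] w 0.321
turn [ 0.     0.    -0.002] shift mm [ 7.400e+00 -1.000e-01  2.044e+02]
```

View pics/c9.png

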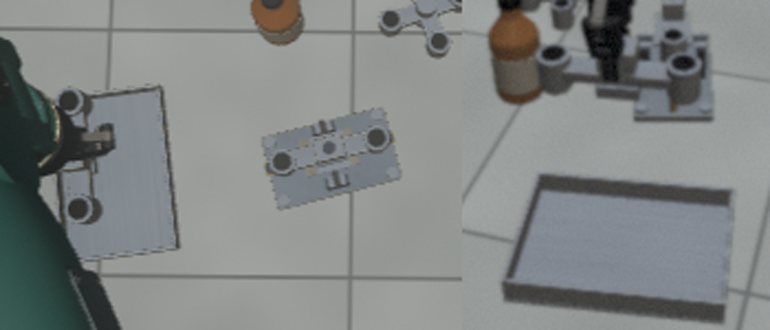

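```bash
python3 -m handwheel '[[4,0,20,0,0,0,20],[3,0,40,0,0,0,20],[0,0,40,0,0,0,20],[0,0,40,0,0,0,20],[0,0,25,0,0,0,20],[0,0,15,0,0,0,20],[0,0,10,0,0,0,20],[0,0,0,0,0,0,20],[0,0,0,0,0,0,20],[0,0,0,0,0,0,20]]'
python3 -c "
from h import *
go(.5174,.3529,.051,98)
for c in('top','side'):cv2.imwrite('pics/%s10.png'%c,imaging.get_image(c))
a=cv2.imread('pics/top10.png')[170:270,90:190];b=cv2.imread('pics/side10.png')[240:340,180:310]
cv2.imwrite('pics/c10.png',cv2.resize(np.hstack([a,b]),None,fx=3.4,fy=3.4,interpolation=cv2.INTER_CUBIC))"
```

```text
clock: 20.18
tool_pos: [0.5177, 0.3536, 0.066]
orientation: [[-0.139, 0.99, 0.001], [0.99, 0.139, 0.0], [0.0, 0.001, -1.0]]
ft_force: [0.3, -0.2, -3.4]
gripper_width: 0.319
clk 20.18 p [0.5177 0.3536 0.066 ] th 97.98 F [ 0.26 -0.21 -3.43] w 0.319
turn [ 0.001 -0.    -0.   ] shift mm [-0.7 -0.4 15. ]
```

View pics/c10.png

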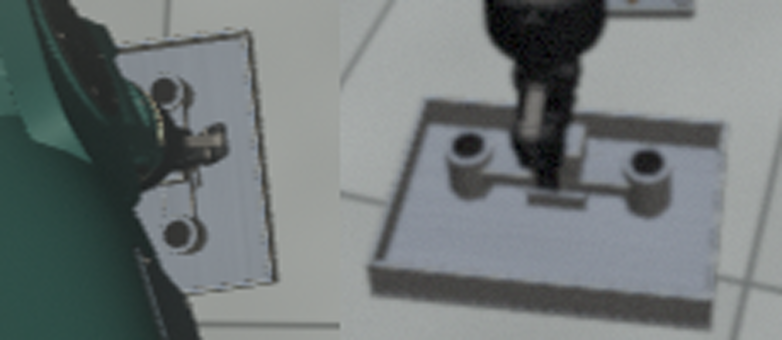

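Rotor sits centred over the tray, bar along its length. Lowering gently to contact.

```bash
python3 -m handwheel '[[0,0,5,0,0,0,20],[0,0,4,0,0,0,20],[0,0,3,0,0,0,20],[0,0,1,0,0,0,20],[0,0,0,0,0,0,20],[0,0,0,0,0,0,20]]'
python3 -m handwheel '[[0,0,0.5,0,0,0,20],[0,0,0.5,0,0,0,20],[0,0,0.5,0,0,0,20],[0,0,0,0,0,0,20],[0,0,0,0,0,0,20]]'
```

```text
clock: 21.02
tool_pos: [0.5174, 0.3535, 0.0524]
orientation: [[-0.139, 0.99, 0.0], [0.99, 0.139, 0.0], [0.0, 0.0, -1.0]]
ft_force: [-0.2, 0.2, -2.9]
gripper_width: 0.32
clock: 21.65
tool_pos: [0.5174, 0.3534, 0.0508]
orientation: [[-0.139, 0.99, -0.0], [0.99, 0.139, 0.0], [0.0, -0.0, -1.0]]
ft_force: [0.6, 0.4, -3.1]
gripper_width: 0.316
```

```bash
python3 -m handwheel '[[0,0,0.5,0,0,0,20],[0,0,0,0,0,0,20],[0,0,0,0,0,0,20]]'
python3 -m handwheel '[[0,0,0.5,0,0,0,20],[0,0,0,0,0,0,20],[0,0,0,0,0,0,20]]'
```

```text
clock: 22.02
tool_pos: [0.5175, 0.3534, 0.0504]
orientation: [[-0.139, 0.99, 0.0], [0.99, 0.139, 0.0], [0.0, 0.0, -1.0]]
ft_force: [-0.5, -1.8, 0.5]
gripper_width: 0.319
clock: 22.4
tool_pos: [0.5175, 0.3535, 0.0503]
orientation: [[-0.139, 0.99, 0.001], [0.99, 0.139, 0.0], [0.0, 0.001, -1.0]]
ft_force: [-2.4, -2.0, 8.0]
gripper_width: 0.318
```

Contact; release and retreat up.

```bash
python3 -m handwheel '[[0,0,0,0,0,0,34],[0,0,0,0,0,0,45],[0,0,0,0,0,0,75],[0,0,0,0,0,0,75],[0,0,0,0,0,0,75],[0,0,-5,0,0,0,75],[0,0,-20,0,0,0,75],[0,0,-40,0,0,0,75],[0,0,-50,0,0,0,75],[0,0,-50,0,0,0,75],[0,0,-30,0,0,0,75],[0,0,0,0,0,0,75]]' 20
python3 -m handwheel '[[25,0,0,0,0,0,75],[50,0,0,0,0,0,75],[50,0,0,0,0,0,75],[25,0,0,0,0,0,75],[0,0,0,0,0,0,75],[0,0,0,0,0,0,75]]'
python3 -c "
from h import *
go(.5174,.3529,.051,98)
for c in('top','side'):cv2.imwrite('pics/%s11.png'%c,imaging.get_image(c))
a=cv2.imread('pics/top11.png')[120:280,90:310];b=cv2.imread('pics/side11.png')[170:330,170:310]
cv2.imwrite('pics/c11.png',cv2.resize(np.hstack([a,b]),None,fx=2.2,fy=2.2,interpolation=cv2.INTER_CUBIC))"
```

```text
clock: 23.9
tool_pos: [0.5181, 0.3538, 0.2474]
orientation: [[-0.139, 0.99, 0.004], [0.99, 0.139, 0.002], [0.001, 0.004, -1.0]]
ft_force: [0.4, 1.0, -0.7]
gripper_width: 0.878
clock: 24.65
tool_pos: [0.4963, 0.5019, 0.244]
orientation: [[-0.139, 0.99, -0.001], [0.99, 0.139, -0.001], [-0.001, -0.001, -1.0]]
ft_force: [0.7, 0.7, 0.2]
gripper_width: 0.875
clk 24.65 p [0.4963 0.5019 0.244 ] th 97.99 F [0.7  0.7  0.22] w 0.875
turn [-0.001  0.001 -0.   ] shift mm [-150.5    0.2  193. ]
```

View pics/c11.png

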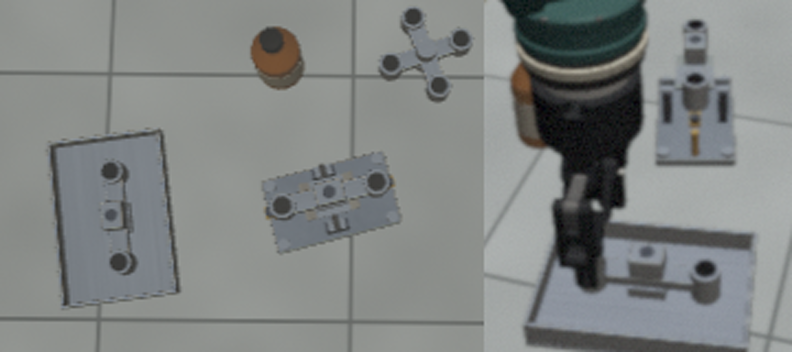

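View pics/side11.png

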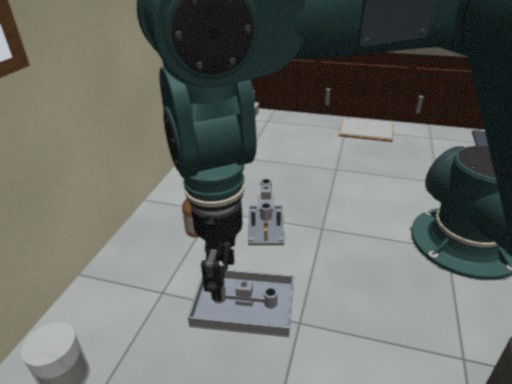

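```bash
python3 -c "
from h import *
I=[cv2.imread('pics/side%d.png'%i)[170:250,230:300] for i in(0,11)]
cv2.imwrite('pics/c12.png',cv2.resize(np.hstack(I),None,fx=5.5,fy=5.5,interpolation=cv2.INTER_CUBIC))"
```

```text
(no output)
```

View pics/c12.png

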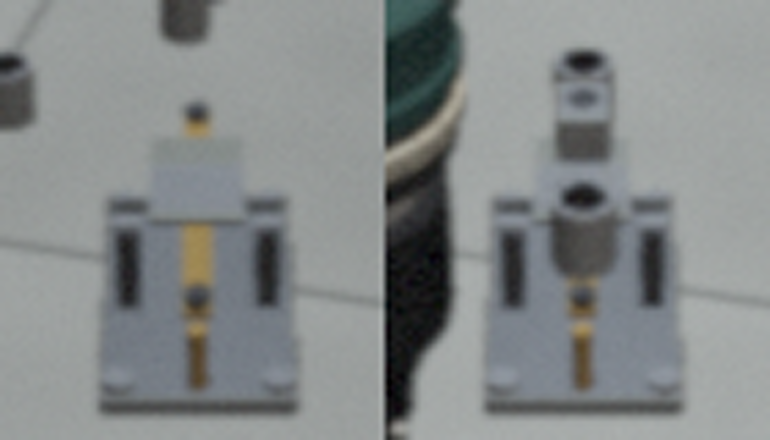

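The beam's near-end dot is at the same place (row about 298 in both zooms) as with the empty beam, so it is level.

```bash
python3 -c "
from rig import job
print(job.sign_off())"
```

```text
the job is handed in; nothing more can be done
None
```

The job is done and handed in at about 24.7 s of robot time. The sound rotor is seated on the balance, and the heavy-ended one is in the reject tray.

- **Test:** I put the rotor nearer the robot in the saddle and let go. The beam stayed level: its end mark moved less than about 0.3 px from the empty-beam picture, which is under about 0.03 rad. That rotor is sound, so I left it there.
- **Reject:** I moved the other rotor to the tray, with its bar along the tray, and lowered it until it touched. The last half-millimetre step pressed it onto the tray floor with about 8 N. I did not try this rotor on the balance. While I lifted it, the wrist moment of about -0.04 N m suggested a heavy end, but I took no such reading for the sound rotor to compare it with.
- **Last checks:** The final pictures show the rejected rotor upright near the middle of the tray. The sound rotor was still level in the saddle, and the arm was clear of everything. The four-place rotor and bottle appear unmoved by eye. None of the final checks failed. Before moving, the network's side-view saddle point was about 14 mm off from the top view, so I used the top view, which agreed with the beam's end marks seen from both cameras.

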